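# Butt a step block up to the clamped one

### The job

Make one long support out of the two steel step blocks. First lift the wooden offcut that lies in front of the stop bar out of the way and lay it flat on the bench, well clear of the blocks; then set the loose step block down against the aluminium stop bar, low step towards the robot like the clamped block's, and close it up end to end with the clamped block so that no gap is left and their faces run on flush. Do not let the steel block touch the wood, and do not disturb the other things on the bench.

Things in the scene. Friction and masses are not known exactly. Their poses are not given: they have to be found in the camera images.
- loose_block: Loose steel step block, about 0.85 kg, 60 (x) x 100 (y) x 55 mm high; origin: centre of its underside. Its ridge, x = -30 to -4 mm, is 55 mm high, full length in y; the low step, x = -4 to +30 mm, is 28 mm high. Grip the ridge from above across its 26 mm (along x), fingertips above the 28 mm step. Starts on the bench at the robot's right, low step roughly towards the robot.
- clamped_block: Fixed step block, same shape and axes as the loose one, held by a strap clamp: cannot move. Its ridge back (x = -30 mm face) lies on the stop bar, its low step (+x) faces the robot. Butt against its right-hand end (y = +50 mm face): when joined, the loose block's origin is at x = 0, y = +100 mm of this frame, same yaw.
- stop_bar: Aluminium stop bar fixed to the bench, 16 mm high, x = 0 to 25, y = -160 to +140 mm; its front face is x = 0 and faces the robot (-x). Origin on the bench; the joint of the blocks belongs at y = 0 (clamped block at y = 0 to 100, loose one at -100 to 0 mm). Its strap clamp stands before the clamped block: x = -118 to -38, y = 64 to 92 mm, 62 mm high.
- seat (a point): Point on the bench, fixed to the stop bar at x = -30, y = -50 mm of its frame: where the centre of the loose block's underside finally belongs. Axes as the stop bar's (the loose block's x axis must point along this -x).
- low_step (a point): Point on the loose block, on top of its low step: x = +17, y = 0, z = 28 mm of its frame.
- offcut: Planed wood offcut, loose, 80 g, 48 (x) x 150 (y) x 12 mm thick, origin at the centre of its underside. It starts flat on the bench, one end in the space where the loose block must go, its length roughly square to the stop bar. Grip across its 48 mm width.
- grease_tin: Round open grease tin, 76 mm across, 42 mm high, loose; bystander, leave alone. Origin: centre of its underside.
- pliers: Grey combination pliers lying flat, 168 x 54 x 18 mm, loose; bystander at the left, leave alone. Origin: centre underneath.
- tape_measure: Yellow tape measure, 40 x 82 x 62 mm, loose; bystander at the right, leave alone. Origin: centre of its underside.
Things that resemble listed ones, but are neither listed nor needed, are in the scene too. Leave any turquoise look-alike of the loose_block alone.

How it is judged:
By the outcome, as a careful person would: the job done as asked, in the order asked, and still so for the second after the job is handed in, with the robot touching nothing.
It also fails if it takes over 72 s, if anything falls off the work surface, if the arm or the gripper's body presses on something with over 40 N, if the wrist force passes 120 N, or if a joint passes its speed limit or range.

### The arm

A 7-joint arm with a two-finger parallel gripper is mounted at the origin on a cart in front of the work surface, level with it; the furniture and walls round the work are solid. World frame = base frame: x ahead of the robot, y to its left, z up, the work surface at z = 0. Lengths are in m, angles in rad, forces in N, time in s.
With the tool pointing down it reaches from about 0.4 to 0.85 m from the base axis. Payload 4.5 kg.
Tool frame: the origin (TCP) lies between the finger pads; the fingertips stand 25 mm ahead of it and the grasp point (between the pads) lies 6 mm ahead of it (env.tip_extent is the distance from the TCP to the fingertips, in m); z points along the fingers, y is the line along which they close (so a half turn about z gives the same grasp; the last joint's range is limited). The gripper opens to 85 mm and grips with 20 to 120 N. Pads are 22 mm wide; open, the fingers measure 114 mm over their backs; the gripper's body (76 mm by 85 mm) begins 54 mm behind the grasp point. The pads swing forward as they close: fully open they stand 13 mm farther back than shut.
Start: joints at [1.278, 0.689, -0.195, 1.565, 0.157, 0.902, -0.215], TCP at [0.201, -0.592, 0.256] pointing down, gripper open.
Joint ranges: [-3.01, 3.01], [-0.46, 2.08], [-1.47, 1.51], [0.13, 2.56], [-1, 4.14], [0.04, 2.09], [-2.66, 2.66]. Speed limits (rad/s): [2.57, 2.57, 3.14, 3.14, 3.14, 3.14, 3.14].

### API

Orientations are given as a unit quaternion [x, y, z, w].
In Python, from cell import env, optics gives the robot as it stands.
- The arm moves only by the tool arm_command, never from a script. Its argument "moves" is a list of rows, each a list of 3 entries, a list of its own where there are three numbers: the shift along the tool's x, y, z in mm, then the turn about the tool's z in rad, then the closure, from 0 (fully open) to 1 (shut). In form: [[[tx, ty, tz], turn, claw], ...]. A call has exactly 5 rows; each row shifts and turns the commanded pose from where the row before left it, along the tool's axes as they then stand; what a row does not reach is not made up. A row lasts 1/12 s, in which the tool goes at most 41.7 mm and 7.16 degrees, less where a joint would pass 70% of its speed; a pose out of reach is approached as far as the arm can. A call is refused whole if a number of a shift passes 41.7 or a number of a turn 0.125, either way. A call with a gripper value outside its range is refused whole. The fingers move at their own pace and stop on an object; "newtons" is the grip in N (left out, the last holds). Time passes only in rows, so rows that do not move let the fingers close, or fill a call up. It gives the time, the measured TCP pose, the force, the opening and the grip force at its end, in the units of the state.
- env.sense(): the state, without advancing time (a new reading comes with each control period).
- optics.snapshot(name): name is "scene" or "side" or "wrist"; returns (picture, depth): 400x640x3 uint8, red, green, blue; 400x640 float32, m along the optical axis (not along the pixel's ray), 0 where there is no reading.
- optics.camera_params(name): a dict with "vfov" (degrees; the focal length in pixels is half the picture's height over the tangent of half this angle, whatever the lens; pixels are square), "cx", "cy" (the principal point, pixels), "cam_to_world" (4x4, takes a point from camera to world coordinates). Camera axes: x right, y up, looking along -z (the intrinsics and any distortion apply to the point x, -y, -z); pixel columns grow to the right and rows downward; lengths in m; the calibration is good to about 2 mm. A picture is of the moment at which its call begins: read the wrist's pose just before it. camera_params takes no time and is no camera call; for the wrist camera it gives the pose at the moment of the call.
- env.job_done(): hands the job in; it is judged then, once.
The state is a dict: "time": time; "joints": joint angles; "joint_velocities": joint speeds; "effort": joint torques, N m; "tcp_pos": TCP position; "orientation": TCP orientation; "wrist_force": force on the tool from outside, world axes, zero at the start; "torque": the same for the moment, N m; "opening": finger opening in m; "finger_force": force on a finger pad.
Only numpy, scipy, OpenCV 4.12 (cv2) and the standard library are available. Lean on these libraries where they do the work, as an engineer would, in place of code of your own. Each camera call takes 0.05 s, during which the arm holds its last target. There are 200 camera calls.

## Working session

There is one attempt and no reset: what is moved stays moved. The work goes in short steps, Python scripts to look and compute and a tool call to move; the robot and the scene stay as the last step left them, time stands still between calls to the robot, and variables do not carry over. Pictures are saved under pics/ and viewed, at most 10 in all, crops included, and the job is handed in when it is done.

Besides the shell and the picture viewer there is one more tool, called as name(argument=value, ...) on one line, values as JSON. arm_command: Moves the arm, as the interface text tells. Its arguments: {"type":"object","properties":{"moves":{"type":"array","items":{"type":"array"}},"newtons":{"type":"number"}},"required":["moves"]}

```bash
ls; mkdir -p pics; cat > h.py <<'E'
import numpy as np, cv2
from cell import env, optics
def snap(n,f=None):
    p=optics.camera_params(n); im,d=optics.snapshot(n)
    if f: cv2.imwrite('pics/'+f,cv2.cvtColor(im,cv2.COLOR_RGB2BGR))
    return im,d,p
def foc(p): return 200/np.tan(np.radians(p['vfov'])/2)
E
python3 - <<'E'
from h import *
s=env.sense(); print({k:np.round(v,3).tolist() for k,v in s.items()})
for n in ('scene','side','wrist'):
    im,d,p=snap(n,n+'0.png'); np.savez(''+n+'0.npz',im=im,d=d)
    print(n,{k:(np.round(v,3).tolist() if not isinstance(v,str) else v) for k,v in p.items()})
a=cv2.imread('pics/scene0.png')
E
```

```text
pics
{'time': 0.0, 'joints': [1.278, 0.69, -0.195, 1.566, 0.157, 0.903, -0.215], 'joint_velocities': [-0.0, -0.0, 0.001, 0.0, 0.001, -0.001, -0.001], 'effort': [0.0, -53.961, -1.266, -15.854, 0.009, 0.009, -0.0], 'tcp_pos': [0.2, -0.591, 0.255], 'orientation': [0.987, 0.163, -0.0, -0.001], 'wrist_force': [-0.434, 0.431, -0.082], 'torque': [-0.009, 0.023, -0.005], 'finger_force': 0.0, 'opening': 0.086}
scene {'vfov': 42.799, 'cx': 320.988, 'cy': 202.196, 'cam_to_world': [[-0.484, 0.496, -0.721, -0.623], [-0.875, -0.286, 0.39, 0.662], [-0.013, 0.82, 0.572, 1.01], [0.0, 0.0, 0.0, 1.0]]}
side {'vfov': 47.548, 'cx': 317.258, 'cy': 208.515, 'cam_to_world': [[-0.839, 0.259, -0.479, -0.093], [-0.544, -0.379, 0.748, 1.075], [0.012, 0.888, 0.459, 0.697], [0.0, 0.0, 0.0, 1.0]]}
wrist {'vfov': 67.938, 'cx': 316.272, 'cy': 198.797, 'cam_to_world': [[0.321, 0.9, 0.294, 0.276], [-0.947, 0.306, 0.098, -0.566], [-0.002, -0.31, 0.951, 0.373], [0.0, 0.0, 0.0, 1.0]]}
```

View pictures.

View pics/scene0.png

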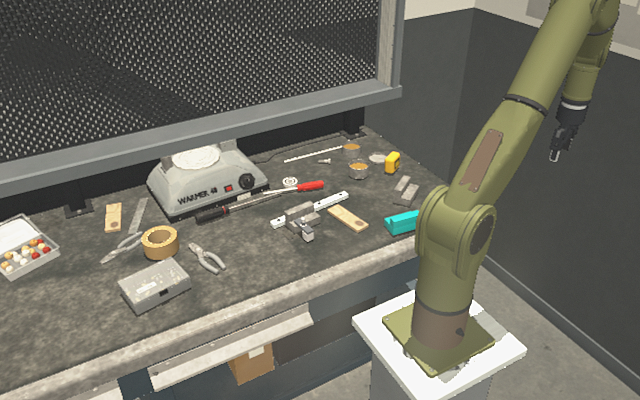

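View pics/side0.png

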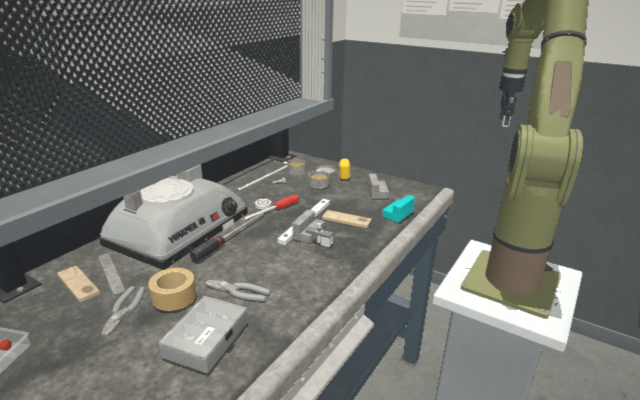

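The scene view shows the stop bar (310,210) with the clamped block (300,215), the offcut (347,218), a grey step block (406,188) and a turquoise look-alike (403,222). The grey one at the right is the loose block; I'll confirm it in an enlarged crop.

```bash
cat >> h.py <<'E'
def cloud(d,p):
    f=foc(p); v,u=np.mgrid[0:400,0:640]
    P=np.stack([(u-p['cx'])/f*d,-(v-p['cy'])/f*d,-d,np.ones_like(d)],-1)
    W=(P@np.array(p['cam_to_world']).T)[...,:3]; W[d<=0]=np.nan
    return W
E
python3 - <<'E'
from h import *
ims=[]
for n,(a,b,c,e) in (('scene',(135,250,260,440)),('side',(145,260,265,445))):
    z=np.load(n+'0.npz'); p=optics.camera_params(n); print([k for k in p], {k:v for k,v in p.items() if k not in('vfov','cx','cy','cam_to_world')})
    W=cloud(z['d'],p); np.save(n+'W.npy',W)
    for (u,v) in ([(403,222),(403,187),(410,197),(347,218),(360,200),(310,180),(320,235),(290,215),(335,199)] if n=='scene' else [(399,208),(380,187),(347,218),(310,216),(330,260),(300,228)]): print(n,u,v,W[v,u].round(3))
    ims.append(cv2.resize(z['im'][a:b,c:e],None,fx=2.6*800/468/1.12,fy=2.6,interpolation=3) if 0 else cv2.resize(z['im'][a:b,c:e],(468,299),interpolation=cv2.INTER_CUBIC))
cv2.imwrite('pics/crop1.png',cv2.cvtColor(np.vstack(ims),cv2.COLOR_RGB2BGR))
E
```

```text
['vfov', 'cx', 'cy', 'cam_to_world'] {}
scene 403 222 [ 0.37  -0.165  0.046]
scene 403 187 [ 0.519 -0.274  0.055]
scene 410 197 [ 0.483 -0.278  0.034]
scene 347 218 [ 0.506 -0.044  0.018]
scene 360 200 [ 0.588 -0.147  0.004]
scene 310 180 [ 0.795 -0.061 -0.   ]
scene 320 235 [0.492 0.064 0.   ]
scene 290 215 [0.563 0.132 0.058]
scene 335 199 [ 0.622 -0.066  0.016]
['vfov', 'cx', 'cy', 'cam_to_world'] {}
side 399 208 [ 0.375 -0.134  0.047]
side 380 187 [ 0.513 -0.284  0.027]
side 347 218 [ 0.51  -0.043  0.011]
side 310 216 [0.573 0.073 0.051]
side 330 260 [ 0.439  0.175 -0.001]
side 300 228 [0.567 0.134 0.039]
```

View pics/crop1.png

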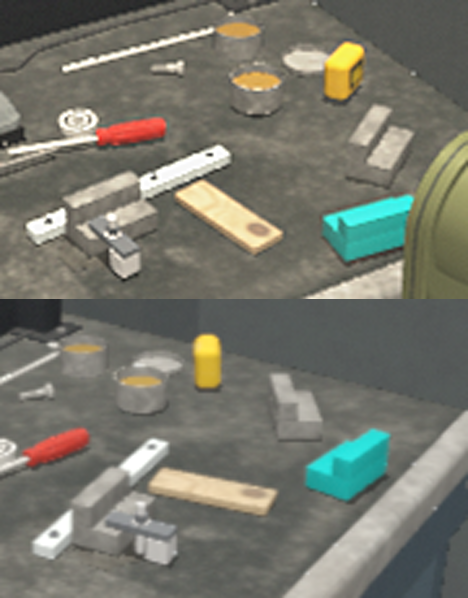

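The crops show the grey loose block at scene (406,188), its ridge at the far side, and the low step towards the robot. The turquoise look-alike is a separate object at (403,222). The offcut is at (347,218), the bar runs from (275,223) to (348,196), and there are two tins. Now rough poses.

```bash
cat > rough.py <<'E'
from h import *
def rect(P,name):
    (c,s,a)=cv2.minAreaRect((P[:,:2]*1000).astype(np.float32)); print(name,len(P),np.round(c,1),np.round(s,1),round(a,1),'z',np.round(np.percentile(P[:,2],[5,50,95]),3))
for n in ('scene','side'):
    z=np.load(n+'0.npz'); W=np.load(n+'W.npy'); hsv=cv2.cvtColor(z['im'],cv2.COLOR_RGB2HSV)
    x,y,zz=np.moveaxis(W,-1,0)
    box=lambda a,b,c,d:(x>a)&(x<b)&(y>c)&(y<d)
    M=box(.4,.68,-.2,.1)&(hsv[...,1]>70)&(zz>.005)&(zz<.03); rect(W[M],n+' offcut')
    M=box(.44,.62,-.36,-.21)
    rect(W[M&(zz>.045)],n+' ridge'); rect(W[M&(zz>.022)&(zz<.034)],n+' step')
    M=box(.5,.75,-.2,.25)&(zz>.010)&(zz<.02)&(hsv[...,2]>150)&(hsv[...,1]<50); rect(W[M],n+' bar')
    M=box(.5,.68,0,.2)&(zz>.048)&(zz<.06); rect(W[M],n+' cl ridge')
E
python3 rough.py
```

```text
scene offcut 399 [482.6 -79.6] [238.8 119.1] 45.5 z [0.007 0.014 0.026]
scene ridge 159 [ 539.4 -283.6] [ 28.2 110.8] 33.5 z [0.048 0.057 0.061]
scene step 213 [ 524.3 -292.6] [ 58.4 107.7] 33.3 z [0.023 0.029 0.033]
scene bar 256 [673.1  64.9] [162.8 355.7] 1.8 z [0.011 0.017 0.02 ]
scene cl ridge 212 [566.3  82.7] [ 84.  102.4] 18.3 z [0.049 0.056 0.059]
side offcut 155 [464.8 -75.6] [246.8  92.4] 49.9 z [0.006 0.014 0.028]
side ridge 103 [ 535.9 -279.3] [ 26.5 100.3] 34.5 z [0.047 0.053 0.056]
side step 124 [ 522.4 -287.6] [ 59.8 101.9] 36.2 z [0.024 0.027 0.032]
side bar 274 [682.5  71.7] [280.4 288.1] 27.2 z [0.011 0.015 0.018]
side cl ridge 186 [555.1  89.9] [ 83.2 102.5] 6.9 z [0.049 0.053 0.056]
```

arm_command(moves=[[[23,-21,-2.5],0,0],[[23,-21,-2.5],0,0],[[23,-21,-2.5],0,0],[[23,-21,-2.5],0,0],[[23,-21,-2.5],0,0]])

```text
time: 0.57
tcp_pos: [0.2762, -0.4541, 0.2687]
orientation: [0.987, 0.163, -0.0, -0.0]
wrist_force: [0.2, 0.4, -0.7]
opening: 0.0854
finger_force: 0.0
```

arm_command(moves=[[[23,-21,-2.5],0,0],[[23,-21,-2.5],0,0],[[23,-21,-2.5],0,0],[[23,-21,-2.5],0,0],[[23,-21,-2.5],0,0]])

```text
time: 0.98
tcp_pos: [0.3514, -0.3178, 0.2814]
orientation: [0.987, 0.163, -0.0, -0.0]
wrist_force: [-0.5, -0.0, -0.2]
opening: 0.0852
finger_force: 0.0
```

arm_command(moves=[[[23,-21,-2.5],0,0],[[23,-21,-2.5],0,0],[[23,-21,-2.5],0,0],[[23,-21,-2.5],0,0],[[23,-21,-2.5],0,0]])

```text
time: 1.4
tcp_pos: [0.4266, -0.1814, 0.2939]
orientation: [0.987, 0.163, -0.0, 0.0]
wrist_force: [0.1, 0.3, -0.5]
opening: 0.0848
finger_force: 0.0
```

arm_command(moves=[[[23,-21,-2.5],0,0],[[23,-21,-2.5],0,0],[[23,-21,-2.5],0,0],[[23,-21,-2.5],0,0],[[0,0,0],0,0]])

```text
time: 1.82
tcp_pos: [0.49, -0.0664, 0.3044]
orientation: [0.986, 0.168, 0.003, -0.002]
wrist_force: [0.6, 0.7, 0.7]
opening: 0.0852
finger_force: 0.0
```

```bash
python3 - <<'E'
from h import *
s=env.sense(); print(s['time'],s['tcp_pos'],s['orientation'],s['joints'])
im,d,p=snap('wrist','w1.png'); np.savez('w1.npz',im=im,d=d,W=cloud(d,p)); print(np.round(p['cam_to_world'],3).tolist())
E
```

```text
1.8167 [ 0.4899563  -0.06635623  0.3044065 ] [ 0.98583065  0.16771196  0.00263197 -0.0019248 ] [ 0.17669132  0.45394732 -0.1987641   1.89019179  0.11403493  0.80392815
 -1.31509129]
[[0.331, 0.899, 0.288, 0.565], [-0.944, 0.316, 0.098, -0.04], [-0.003, -0.305, 0.952, 0.423], [0.0, 0.0, 0.0, 1.0]]
```

View pics/w1.png

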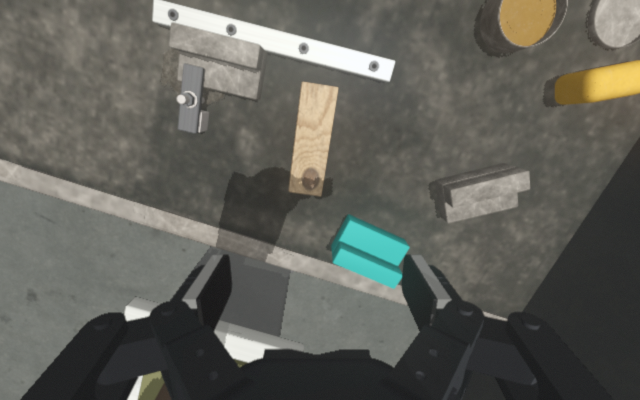

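The wrist view shows everything: the bar from (155,10) to (395,72), the clamped block (215,60), the offcut (315,140), the loose block (482,192) and the turquoise look-alike (372,250).

```bash
cat >> h.py <<'E'
def onplane(uv,p,z):
    f=foc(p); uv=np.asarray(uv,float).reshape(-1,2); T=np.array(p['cam_to_world'])
    r=np.c_[(uv[:,0]-p['cx'])/f,-(uv[:,1]-p['cy'])/f,-np.ones(len(uv))]@T[:3,:3].T
    return T[:3,3]+r*((z-T[2,3])/r[:,2])[:,None]
def blob(M,near):
    n,l,st,c=cv2.connectedComponentsWithStats(cv2.morphologyEx(M.astype(np.uint8),cv2.MORPH_OPEN,np.ones((3,3),np.uint8)))
    k=[i for i in range(1,n) if st[i,4]>60]; i=min(k,key=lambda i:np.hypot(*(c[i]-near))); return l==i
def fit(M,p,z,name):
    v,u=np.nonzero(M); Q=onplane(np.c_[u,v],p,z)*1000
    c,s,a=cv2.minAreaRect(Q[:,:2].astype(np.float32))
    if s[0]<s[1]: a-=90; s=s[::-1]
    a=(a+180)%180   # long-axis direction, deg
    print(name,len(u),'c',np.round(c,1),'LxW',np.round(s,1),'long axis',round(a,2)); return c,s,a
E
cat > w1.py <<'E'
from h import *
z=np.load('w1.npz'); im,d,W=z['im'],z['d'],z['W']; p=optics.camera_params('wrist'); h=W[...,2]
hsv=cv2.cvtColor(im,cv2.COLOR_RGB2HSV); H,S,V=np.moveaxis(hsv.astype(int),-1,0)
print('bench z',np.round([h[150,100],h[100,400],h[140,240]],4))
fit(blob((S>55)&(H<25)&(V>90)&(h>.004),(315,140)),p,.012,'offcut')
fit(blob((V>185)&(S<40)&(h>.008)&(h<.024),(330,55)),p,.016,'bar')
fit(blob((h>.043)&(h<.065)&(S<60),(215,45)),p,.055,'cl ridge')
fit(blob((h>.048)&(h<.062)&(S<60),(480,180)),p,.055,'loose ridge')
fit(blob((h>.02)&(h<.035)&(S<60),(480,205)),p,.028,'loose step')
fit(blob((h>.02)&(S>150)&(H>70)&(H<100),(370,250)),p,.028,'turq')
E
python3 w1.py
```

```text
bench z [-0.0006  0.     -0.0001]
offcut 3867 c [513.7 -53.7] LxW [149.   47.8] long axis 10.78
bar 4598 c [615.1  27.5] LxW [298.2  24.6] long axis 96.04
cl ridge 2365 c [583.8  83. ] LxW [101.2  26.3] long axis 96.15
loose ridge 1638 c [ 537.4 -286.2] LxW [101.6  28. ] long axis 124.05
loose step 1411 c [ 523.2 -295.8] LxW [101.8  62.1] long axis 124.11
turq 2581 c [ 389.3 -191.8] LxW [116.1  74.3] long axis 84.16
```

arm_command(moves=[[[0,0,35],0.035,0],[[0,0,35],0.035,0],[[0,0,35],0.035,0],[[0,0,30],0.034,0],[[0,0,0],0,0]])

```text
time: 2.28
tcp_pos: [0.4824, -0.0745, 0.1642]
orientation: [0.996, 0.093, -0.005, -0.0]
wrist_force: [-0.4, -0.7, -0.7]
opening: 0.085
finger_force: 0.0
```

```bash
cat >> h.py <<'E'
def togo(x,y,z,yaw):
    "mm and deg (tool x heading) -> tool-frame shift and turn from measured pose"
    s=env.sense(); from scipy.spatial.transform import Rotation as R
    m=R.from_quat(s['orientation']).as_matrix(); yw=np.degrees(np.arctan2(m[1,0],m[0,0]))
    print('t',s['time'],'tcp',np.round(s['tcp_pos']*1000,1),'yaw',round(yw,2),'tilt',np.round(m[2,:2],4),'shift',np.round(m.T@(np.array([x,y,z])-s['tcp_pos']*1000),1),'turn',round(-np.radians(yaw-yw),4),'open',round(s['opening'],4))
E
python3 - <<'E'
from h import *
print(env.tip_extent, getattr(env,'__dict__',{}).keys() if 0 else '')
togo(513.7,-53.7,28,10.8)
for n in('scene','side'):
    W=np.load(n+'W.npy'); x,y,z=np.moveaxis(W,-1,0)
    g=np.zeros((7,16))
    for i in range(7):
        for j in range(16):
            m=(abs(x-.42-.04*i)<.02)&(abs(y+.2-.04*j)<.02); g[i,j]=np.nanmax(z[m])*1000 if m.any() else -99
    print(n,'rows x .42+.04i cols y -.2+.04j');print(g.round().astype(int))
E
```

```text
0.025 
t 2.2833 tcp [482.4 -74.5 164.2] yaw 10.67 tilt [-0.0108 -0.0019] shift [ 36.1 -14.4 135.9] turn -0.0024 open 0.085
scene rows x .42+.04i cols y -.2+.04j
[[31 35 41  7 20  7  9  8  8  8  6  8  9  6  7  6]
 [ 8  8  8 18 19 10  6 35 46  7  7  8  8  9  7 14]
 [ 8  8  7 19 20  7 12 42 66  7  7  6  8  7  9 18]
 [ 8  8  9 19 22 18 36 36 65  9 10  7  7  6  7 19]
 [ 7  7 10 14 19 20 60 62 63 58 22  8  8  6  9 18]
 [ 7  7 23 25 23 28 57 56 22 25 18  8  9  7  7 15]
 [ 8 10 20 19 16  7  7  7  8  8  7  9  7  8 10  7]]
side rows x .42+.04i cols y -.2+.04j
[[ 29  30  30   1  11   1   2   1   2   3   2   1   2   2   3   2]
 [  1   1   2  15  14   2   2  38  39   2   3   2   3   2   2  12]
 [  2   4   2  13  14  10   1  37  62   4   3   3   2   2   3  14]
 [  2   2   2  13  14  13  31  30  60  18   2   2   1   3   2  15]
 [  2   2   2  10  14  13  56  57  57  55  17   2   3   2   2  15]
 [  2   1  17  19  17  15 -99   1  18  20  15   2   2   2   2   3]
 [  1   1  15  14   2   3   2   3   2   1   1   2   2   2   2   2]]
```

arm_command(moves=[[[9,-3.5,25],0,0],[[9,-3.5,25],0,0],[[9,-3.5,25],0,0],[[9,-3.5,15],0,0],[[0,0,0],0,0]])

```text
time: 2.7
tcp_pos: [0.5202, -0.0525, 0.0777]
orientation: [0.995, 0.095, -0.0, -0.0]
wrist_force: [0.6, -0.3, 0.1]
opening: 0.0855
finger_force: 0.0
```

arm_command(moves=[[[0,0,0],0,0],[[0,0,0],0,0],[[0,0,0],0,0],[[0,0,0],0,0],[[0,0,0],0,0]])

```text
time: 3.12
tcp_pos: [0.5193, -0.0538, 0.0798]
orientation: [0.996, 0.093, 0.001, 0.0]
wrist_force: [-1.0, -0.2, 0.4]
opening: 0.0857
finger_force: 0.0
```

```bash
python3 - <<'E'
from h import *
togo(513.7,-53.7,28,10.8)
E
```

```text
t 3.1167 tcp [519.3 -53.8  79.8] yaw 10.73 tilt [0.0012 0.0006] shift [-5.6 -1.2 51.8] turn -0.0012 open 0.0857
```

arm_command(moves=[[[-2,0,20],0,0],[[-2,-1,20],0,0],[[-2,0,12],0,0],[[0,0,0],0,0],[[0,0,0],0,0]], newtons=35)

```text
time: 3.53
tcp_pos: [0.5128, -0.0536, 0.0268]
orientation: [0.996, 0.094, -0.0, 0.0]
wrist_force: [0.1, -0.5, 0.3]
opening: 0.0853
finger_force: 0.0
```

arm_command(moves=[[[0,0,0],0,0.7],[[0,0,0],0,0.7],[[0,0,0],0,0.7],[[0,0,0],0,0.7],[[0,0,0],0,0.7]], newtons=35)

```text
time: 3.95
tcp_pos: [0.5138, -0.0533, 0.0279]
orientation: [0.996, 0.094, 0.001, 0.0]
wrist_force: [-0.4, 0.6, 6.5]
opening: 0.0469
finger_force: 35.7
```

arm_command(moves=[[[0,0,0],0,0.7],[[0,0,0],0,0.7],[[0,0,0],0,0.7],[[0,0,0],0,0.7],[[0,0,0],0,0.7]])

```text
time: 4.37
tcp_pos: [0.5138, -0.0534, 0.0279]
orientation: [0.996, 0.094, 0.001, 0.0]
wrist_force: [-0.6, -0.2, 6.1]
opening: 0.0468
finger_force: 35.7
```

arm_command(moves=[[[0,0,-15],0,0.7],[[0,0,-30],0,0.7],[[0,0,-30],0,0.7],[[0,0,-30],0,0.7],[[0,0,-10],0,0.7]])

```text
time: 4.78
tcp_pos: [0.5149, -0.0537, 0.1457]
orientation: [0.996, 0.094, 0.003, 0.0]
wrist_force: [-0.5, 0.1, -0.8]
opening: 0.0468
finger_force: 36.9
```

arm_command(moves=[[[3,-20,0],0,0.7],[[6,-35,0],0,0.7],[[6,-35,0],0,0.7],[[6,-35,0],0,0.7],[[6,-35,0],0,0.7]])

```text
time: 5.2
tcp_pos: [0.5093, 0.1102, 0.1416]
orientation: [0.996, 0.093, -0.0, 0.0]
wrist_force: [0.1, 0.3, -0.9]
opening: 0.0466
finger_force: 36.9
```

arm_command(moves=[[[6,-35,0],0,0.7],[[6,-35,0],0,0.7],[[6,-35,0],0,0.7],[[6,-33,0],0,0.7],[[4,-15,0],0,0.7]])

```text
time: 5.62
tcp_pos: [0.5072, 0.2709, 0.1416]
orientation: [0.995, 0.097, 0.0, -0.002]
wrist_force: [0.4, 1.2, -0.6]
opening: 0.0467
finger_force: 36.9
```

arm_command(moves=[[[0,0,0],0,0.7],[[0,0,0],0,0.7],[[0,0,0],0,0.7],[[0,0,0],0,0.7],[[0,0,0],0,0.7]])

```text
time: 6.03
tcp_pos: [0.509, 0.2623, 0.1417]
orientation: [0.996, 0.092, -0.0, 0.001]
wrist_force: [-0.3, 0.2, -0.4]
opening: 0.0469
finger_force: 36.9
```

```bash
python3 - <<'E'
from h import *
togo(510,265,29,10.8); print(env.sense()['wrist_force'])
snap('side','side1.png')
E
```

```text
t 6.0333 tcp [509.  262.3 141.7] yaw 10.61 tilt [-0.0005  0.0013] shift [  1.5  -2.7 112.7] turn -0.0034 open 0.0469
[-0.29469075  0.23474441 -0.43501993]
```

View pics/side1.png

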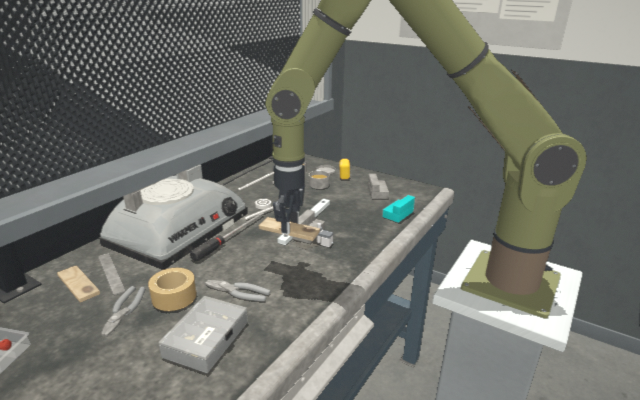

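The offcut hangs level in the gripper at (285,228), above clear bench. Lower and release it.

arm_command(moves=[[[0,0,35],0,0.7],[[0,0,35],0,0.7],[[0,0,25],0,0.7],[[0,0,12],0,0.7],[[0,0,0],0,0.7]])

```text
time: 6.5
tcp_pos: [0.5073, 0.2629, 0.0324]
orientation: [0.996, 0.093, -0.002, 0.001]
wrist_force: [-0.7, 0.2, -0.8]
opening: 0.0469
finger_force: 36.8
```

arm_command(moves=[[[0,0,3],0,0.7],[[0,0,3],0,0.7],[[0,0,0],0,0.7],[[0,0,0],0,0.7],[[0,0,0],0,0.7]])

```text
time: 6.92
tcp_pos: [0.5093, 0.2646, 0.0297]
orientation: [0.996, 0.094, 0.001, -0.0]
wrist_force: [0.2, 0.5, 0.1]
opening: 0.0466
finger_force: 36.8
```

arm_command(moves=[[[0,0,0],0,0.2],[[0,0,0],0,0.2],[[0,0,0],0,0],[[0,0,0],0,0],[[0,0,0],0,0]])

```text
time: 7.33
tcp_pos: [0.5088, 0.2644, 0.0288]
orientation: [0.996, 0.094, 0.0, 0.0]
wrist_force: [0.4, 0.9, 0.7]
opening: 0.0852
finger_force: 0.0
```

arm_command(moves=[[[0,0,-25],0,0],[[0,0,-35],0,0],[[0,0,-35],-0.1,0],[[0,0,-35],-0.12,0],[[0,0,-35],-0.12,0]])

```text
time: 7.75
tcp_pos: [0.5084, 0.264, 0.1954]
orientation: [0.965, 0.264, -0.0, 0.001]
wrist_force: [0.6, 0.1, -1.5]
opening: 0.0854
finger_force: 0.0
```

arm_command(moves=[[[0,0,-25],-0.12,0],[[0,0,0],-0.12,0],[[0,0,0],-0.12,0],[[0,0,0],-0.12,0],[[0,0,0],-0.12,0]])

```text
time: 8.17
tcp_pos: [0.5087, 0.2641, 0.219]
orientation: [0.844, 0.537, 0.0, 0.0]
wrist_force: [-0.0, -0.1, -0.5]
opening: 0.0853
finger_force: 0.0
```

arm_command(moves=[[[0,0,0],-0.12,0],[[0,0,0],-0.12,0],[[0,0,0],-0.12,0],[[0,0,0],-0.12,0],[[0,0,0],-0.12,0]])

```text
time: 8.58
tcp_pos: [0.5086, 0.264, 0.2187]
orientation: [0.647, 0.762, -0.0, 0.0]
wrist_force: [-0.3, -0.0, 0.1]
opening: 0.0853
finger_force: 0.0
```

arm_command(moves=[[[0,0,0],-0.12,0],[[0,0,0],-0.12,0],[[0,0,0],-0.07,0],[[0,0,0],0,0],[[0,0,0],0,0]])

```text
time: 9.0
tcp_pos: [0.5086, 0.264, 0.2186]
orientation: [0.525, 0.851, -0.0, -0.0]
wrist_force: [-0.3, 0.3, 0.7]
opening: 0.0855
finger_force: 0.0
```

```bash
python3 - <<'E'
from h import *
togo(537.4,-286.2,220,124.05); print(env.sense()['joints'].round(3))
W=None
im,d,p=snap('scene'); W=cloud(d,p); h=W[...,2]; hsv=cv2.cvtColor(im,cv2.COLOR_RGB2HSV)
x,y=W[...,0],W[...,1]
M=(hsv[...,1]>60)&(hsv[...,0]<25)&(h>.004)&(h<.02)&(x>.4)&(x<.62)&(y>.17)&(y<.34)
fit(blob(M,(250,240)),p,.012,'offcut')
E
```

```text
t 9.0 tcp [508.6 264.  218.6] yaw 116.62 tilt [-0.0001 -0.0005] shift [-504.8 -220.8   -1.3] turn -0.1297 open 0.0855
[-0.237  0.715 -0.557  1.754  0.495  0.817 -0.566]
offcut 235 c [468.8 257.9] LxW [73.3 52. ] long axis 8.25
```

arm_command(moves=[[[-20,-9,0],0,0],[[-29,-12.7,0],0,0],[[-29,-12.7,0],0,0],[[-29,-12.7,0],0,0],[[-29,-12.7,0],0,0]])

```text
time: 9.47
tcp_pos: [0.5164, 0.1146, 0.2189]
orientation: [0.525, 0.851, -0.0, 0.0]
wrist_force: [-0.0, 0.1, 0.6]
opening: 0.0854
finger_force: 0.0
```

arm_command(moves=[[[-29,-12.7,0],0,0],[[-29,-12.7,0],0,0],[[-29,-12.7,0],0,0],[[-29,-12.7,0],0,0],[[-29,-12.7,0],0,0]])

```text
time: 9.88
tcp_pos: [0.525, -0.0437, 0.2189]
orientation: [0.525, 0.851, -0.0, 0.0]
wrist_force: [1.0, -0.4, 0.2]
opening: 0.0854
finger_force: 0.0
```

arm_command(moves=[[[-29,-12.7,0],0,0],[[-29,-12.7,0],0,0],[[-29,-12.7,0],0,0],[[-29,-12.7,0],0,0],[[-29,-12.7,0],0,0]])

```text
time: 10.3
tcp_pos: [0.5335, -0.2018, 0.2189]
orientation: [0.525, 0.851, -0.0, 0.0]
wrist_force: [1.2, -0.1, -0.1]
opening: 0.0855
finger_force: 0.0
```

arm_command(moves=[[[-29,-12.7,0],0,0],[[-29,-12.7,0],0,0],[[-22,-10,0],0,0],[[0,0,0],-0.065,0],[[0,0,0],-0.065,0]])

```text
time: 10.72
tcp_pos: [0.5374, -0.2902, 0.2184]
orientation: [0.469, 0.883, -0.001, -0.0]
wrist_force: [0.6, 1.8, 0.0]
opening: 0.0855
finger_force: 0.0
```

arm_command(moves=[[[0,0,0],0,0],[[0,0,0],0,0],[[0,0,0],0,0],[[0,0,0],0,0],[[0,0,0],0,0]])

```text
time: 11.13
tcp_pos: [0.5382, -0.2871, 0.2189]
orientation: [0.468, 0.884, -0.0, 0.0]
wrist_force: [0.5, 0.3, -1.4]
opening: 0.0854
finger_force: 0.0
```

```bash
python3 - <<'E'
from h import *
togo(537.4,-286.2,110,124.05)
im,d,p=snap('wrist','w2.png'); W=cloud(d,p); h=W[...,2]; hsv=cv2.cvtColor(im,cv2.COLOR_RGB2HSV)
x,y=W[...,0],W[...,1]; B=(abs(x-.53)<.1)&(abs(y+.29)<.1)
for nm,a,b,zz,c in(('ridge',.047,.064,.055,(.537,-.286)),('step',.02,.035,.028,(.515,-.3))):
    M=B&(h>a)&(h<b); v,u=np.nonzero(M); print(nm,len(u))
    if len(u)>60: fit(blob(M,(np.median(u),np.median(v))),p,zz,nm)
im,d,p=snap('scene','s2.png'); W=cloud(d,p); h=W[...,2]; hsv=cv2.cvtColor(im,cv2.COLOR_RGB2HSV)
x,y=W[...,0],W[...,1]
fit(blob((hsv[...,1]>60)&(hsv[...,0]<25)&(h>.004)&(h<.02)&(x>.4)&(x<.62)&(y>.17)&(y<.34),(250,240)),p,.012,'offcut')
E
```

```text
t 11.1333 tcp [ 538.2 -287.1  218.9] yaw 124.19 tilt [-0.0002 -0.0001] shift [ 1.300e+00 -1.000e-01  1.089e+02] turn 0.0025 open 0.0854
ridge 2585
ridge 2579 c [ 539.4 -283.5] LxW [99.5 25.7] long axis 124.06
step 2837
step 2798 c [ 514.1 -300.3] LxW [99.8 32.8] long axis 124.21
offcut 325 c [509.5 265.3] LxW [156.8  53. ] long axis 11.44
```

View pics/w2.png

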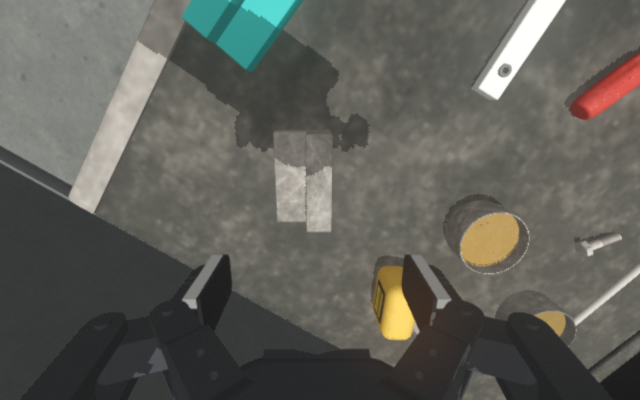

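The wrist view shows the loose block at (303,180) with its ridge on the right at (318,185) and step on the left. The yellow tape is at (393,300) and the tins are to the right. Checking that the tape clears the fingers.

```bash
python3 - <<'E'
from h import *
W=np.load('sceneW.npy'); h=cv2.cvtColor(np.load('scene0.npz')['im'],cv2.COLOR_RGB2HSV)
M=(h[...,0]>18)&(h[...,0]<34)&(h[...,1]>170)&(W[...,0]>.5)&(W[...,1]<-.15); P=W[M]; print(P.min(0),P.max(0))
M=(W[...,2]>.015)&(W[...,0]>.6)&(W[...,0]<.8)&(W[...,1]<-.1)&(W[...,1]>-.26); P=W[M]; print('tin',P.min(0),P.max(0))
togo(538.4,-284.9,57,124.05)
E
```

```text
[ 0.66599123 -0.45574375  0.00088373] [ 0.80742256 -0.31923137  0.06713916]
tin [ 0.61752041 -0.25982979  0.01531393] [ 0.78546497 -0.10043181  0.04768174]
t 11.2333 tcp [ 538.2 -287.3  218.9] yaw 124.2 tilt [-0.0002 -0.0002] shift [  1.9   1.6 161.9] turn 0.0027 open 0.0854
```

arm_command(moves=[[[0,0,35],0,0],[[0,1,35],0,0],[[2,0,20],0,0],[[0,0,0],0,0],[[0,0,0],0,0]], newtons=80)

```text
time: 11.65
tcp_pos: [0.5375, -0.2849, 0.1283]
orientation: [0.468, 0.884, -0.0, -0.001]
wrist_force: [1.1, -0.6, 0.7]
opening: 0.0857
finger_force: 0.0
```

```bash
python3 - <<'E'
from h import *
togo(538.4,-284.9,57,124.05)
E
```

```text
t 11.65 tcp [ 537.5 -284.9  128.3] yaw 124.22 tilt [ 0.0015 -0.0009] shift [-0.6  0.8 71.3] turn 0.003 open 0.0857
```

Tape and tin are clear of the fingers. Go down and grip.

arm_command(moves=[[[0,1,25],0.003,0],[[0,0,25],0,0],[[0,0,21],0,0],[[0,0,0],0,0],[[0,0,0],0,0]])

```text
time: 12.07
tcp_pos: [0.5395, -0.2849, 0.059]
orientation: [0.469, 0.883, 0.0, 0.001]
wrist_force: [-0.0, -0.2, 0.2]
opening: 0.0852
finger_force: 0.0
```

arm_command(moves=[[[0,0,0],0,0.6],[[0,0,0],0,0.8],[[0,0,0],0,0.9],[[0,0,0],0,0.9],[[0,0,0],0,0.9]], newtons=80)

```text
time: 12.48
tcp_pos: [0.5393, -0.2849, 0.0586]
orientation: [0.469, 0.883, 0.0, 0.001]
wrist_force: [10.7, 7.1, 13.3]
opening: 0.0256
finger_force: 14.9
```

arm_command(moves=[[[0,0,0],0,0.9],[[0,0,0],0,0.9],[[0,0,0],0,0.9],[[0,0,0],0,0.9],[[0,0,0],0,0.9]])

```text
time: 12.9
tcp_pos: [0.5394, -0.2847, 0.0589]
orientation: [0.469, 0.883, 0.0, 0.001]
wrist_force: [-0.6, 0.3, 6.3]
opening: 0.0244
finger_force: 80.5
```

```bash
python3 - <<'E'
from h import *
togo(538.4,-284.9,57,124.05); print(env.sense()['finger_force'],env.sense()['wrist_force'].round(1))
E
```

```text
t 12.9 tcp [ 539.4 -284.7   58.9] yaw 124.04 tilt [-0.0014  0.0011] shift [ 0.4 -1.   1.9] turn -0.0002 open 0.0244
80.49019575119019 [-0.6  0.3  6.3]
```

arm_command(moves=[[[0,0,-5],0,0.9],[[0,0,-15],0,0.9],[[0,0,-20],0,0.9],[[0,0,-20],0,0.9],[[0,0,0],0,0.9]])

```text
time: 13.32
tcp_pos: [0.54, -0.2851, 0.1203]
orientation: [0.469, 0.883, 0.0, 0.002]
wrist_force: [2.0, 0.2, -7.1]
opening: 0.0245
finger_force: 79.8
```

arm_command(moves=[[[0,0,0],0.08,0.9],[[0,0,0],0.1,0.9],[[0,0,0],0.11,0.9],[[0,0,0],0.11,0.9],[[0,0,0],0.088,0.9]])

```text
time: 13.73
tcp_pos: [0.5372, -0.2845, 0.1159]
orientation: [0.671, 0.742, -0.001, -0.002]
wrist_force: [-0.8, -0.1, -7.1]
opening: 0.0242
finger_force: 79.8
```

arm_command(moves=[[[0,0,0],0,0.9],[[0,0,0],0,0.9],[[0,0,0],0,0.9],[[0,0,0],0,0.9],[[0,0,0],0,0.9]])

```text
time: 14.15
tcp_pos: [0.5384, -0.2847, 0.1175]
orientation: [0.668, 0.744, -0.0, -0.0]
wrist_force: [0.7, 0.1, -7.6]
opening: 0.0243
finger_force: 79.7
```

```bash
python3 - <<'E'
from h import *
togo(586.7,-40.9,119,96.1); s=env.sense(); print(s['finger_force'],s['wrist_force'].round(1),s['torque'].round(2))
im,d,p=snap('wrist'); np.savez('w3.npz',im=im,d=d); W=cloud(d,p); h=W[...,2]
x,y=W[...,0],W[...,1]; B=(abs(x-.53)<.12)&(abs(y+.28)<.12)
print(np.histogram(h[B&(h>.03)],bins=np.arange(.03,.2,.01)))
E
```

```text
t 14.15 tcp [ 538.4 -284.7  117.5] yaw 96.13 tilt [ 0.0004 -0.0004] shift [237.3  74.   -1.5] turn 0.0005 open 0.0243
79.71898198127747 [ 0.7  0.1 -7.6] [-0.01 -0.04  0.04]
(array([   20,     0,     0,   280,   337,  6325,   284,   712, 10344,
         903,  1622,  5795,  4855,  8353, 11181,  5347]), array([0.03, 0.04, 0.05, 0.06, 0.07, 0.08, 0.09, 0.1 , 0.11, 0.12, 0.13,
       0.14, 0.15, 0.16, 0.17, 0.18, 0.19]))
```

arm_command(moves=[[[15,5,0],0,0.9],[[28,9,0],0,0.9],[[32,10,0],0,0.9],[[32,10,0],0,0.9],[[32,10,0],0,0.9]])

```text
time: 14.62
tcp_pos: [0.568, -0.1405, 0.118]
orientation: [0.669, 0.744, 0.0, 0.0]
wrist_force: [1.2, 0.2, -7.4]
opening: 0.0246
finger_force: 79.7
```

arm_command(moves=[[[32,10,0],0,0.9],[[28,9,0],0,0.9],[[23,7,0],0,0.9],[[15,4,0],0,0.9],[[0,0,0],0,0.9]])

```text
time: 15.03
tcp_pos: [0.5886, -0.034, 0.1185]
orientation: [0.666, 0.746, 0.003, -0.001]
wrist_force: [1.4, 1.3, -6.8]
opening: 0.0244
finger_force: 79.8
```

arm_command(moves=[[[0,0,0],0,0.9],[[0,0,0],0,0.9],[[0,0,0],0,0.9],[[0,0,0],0,0.9],[[0,0,0],0,0.9]])

```text
time: 15.45
tcp_pos: [0.587, -0.0425, 0.1177]
orientation: [0.669, 0.743, -0.0, 0.0]
wrist_force: [0.3, -0.3, -7.4]
opening: 0.0242
finger_force: 79.8
```

```bash
python3 - <<'E'
from h import *
togo(586.7,-40.9,70,96.1); s=env.sense(); print(s['finger_force'],s['wrist_force'].round(1))
im,d,p=snap('wrist','w4.png'); W=cloud(d,p); h=W[...,2]; np.savez('w4.npz',im=im,d=d,W=W,T=p['cam_to_world'])
E
```

```text
t 15.45 tcp [587.  -42.5 117.7] yaw 95.97 tilt [-0.0006 -0.0002] shift [ 1.7 -0.1 47.7] turn -0.0022 open 0.0242
79.76216912269592 [ 0.3 -0.3 -7.4]
```

View pics/w4.png

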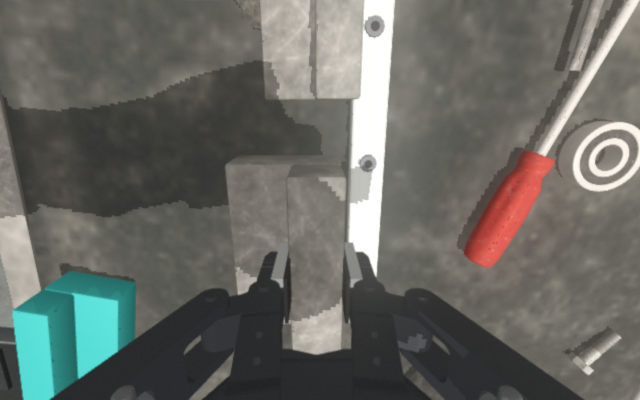

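The held block's ridge end is at (315,168), the clamped block's end edge is at row 98, and the bar runs along column 370. Measure the relative offset and yaw in this one view.

```bash
cat > rel.py <<'E'
from h import *
import sys
def line(pts,ang):  # fit line, return direction deg near ang
    vx,vy,x0,y0=cv2.fitLine(pts.astype(np.float32),cv2.DIST_HUBER,0,.01,.01).ravel(); a=np.degrees(np.arctan2(vy,vx))%180
    return a,np.array([x0,y0])
def edges(im,W,p,M,z,c,s=96.1):
    "points of mask edges on plane z in the bar-aligned frame about c; +y end, both x sides"
    v,u=np.nonzero(M); Q=onplane(np.c_[u,v],p,z)[:,:2]*1000
    r=np.radians(s); ey=np.array([np.cos(r),np.sin(r)]); ex=np.array([ey[1],-ey[0]])
    return np.c_[(Q-c)@ex,(Q-c)@ey]
def side(B,ax,hi,lo,up,step=1.5):
    o=1-ax; out=[]
    for t in np.arange(lo,up,step):
        q=B[(abs(B[:,o]-t)<step/2+.3)]
        if len(q)>2: out.append([t,q[:,ax].max() if hi else q[:,ax].min()])
    out=np.array(out); k=np.polyfit(out[:,0],out[:,1],1)
    for _ in range(3):
        r=out[:,1]-np.polyval(k,out[:,0]); g=abs(r-np.median(r))<1.0; k=np.polyfit(out[g,0],out[g,1],1)
    return round(float(np.degrees(np.arctan(k[0]))),2),round(float(np.polyval(k,(lo+up)/2)),2),int(g.sum())
E
cat > r4.py <<'E'
from rel import *
z=np.load('w4.npz'); im,d,W=z['im'],z['d'],z['W']; p=optics.camera_params('wrist'); h=W[...,2]; c=np.array([601.6,36.1])
S=cv2.cvtColor(im,cv2.COLOR_RGB2HSV)[...,1]
zt=np.median(h[200:230,300:330]); print('loose top',zt, 'cl top',np.median(h[20:60,330:350]),'bar',np.median(h[200:230,360:372]))
A=blob((abs(h-.055)<.009)&(S<60),(340,50)); B=edges(im,W,p,A,.055,c); print('cl', B.min(0),B.max(0))
print(' end',side(B,1,False,-22,-4),' back',side(B,0,True,6,40),' front',side(B,0,False,6,40))
A=blob((abs(h-zt)<.009)&(np.arange(400)[:,None]<245),(315,210)); L=edges(im,W,p,A,zt,c); print('loose',L.min(0),L.max(0))
m=L.max(0)[1]; x0=np.median(L[:,0])
print(' end',side(L,1,True,x0-10,x0+10),' back',side(L,0,True,m-30,m-5),' front',side(L,0,False,m-30,m-5))
A=blob((abs(h-.016)<.007)&(S<45)&(im.min(-1)>150),(365,240)); K=edges(im,W,p,A,.016,c); print('bar',K.min(0),K.max(0)); print(' front',side(K,0,False,K.min(0)[1]+5,-5),' back',side(K,0,True,K.min(0)[1]+5,30))
E
python3 r4.py
```

```text
loose top nan cl top nan bar nan
cl [-22.74473825   5.69260807] [ 3.04746751 54.46333134]
 end (-0.1, 5.72, 12)  back (0.05, 2.82, 23)  front (0.12, -22.26, 23)Traceback (most recent call last):
  File "r4.py", line 7, in <module>
    A=blob((abs(h-zt)<.009)&(np.arange(400)[:,None]<245),(315,210)); L=edges(im,W,p,A,zt,c); print('loose',L.min(0),L.max(0))
  File "h.py", line 19, in blob
    k=[i for i in range(1,n) if st[i,4]>60]; i=min(k,key=lambda i:np.hypot(*(c[i]-near))); return l==i
                                               ~~~^^^^^^^^^^^^^^^^^^^^^^^^^^^^^^^^^^^^^^^
ValueError: min() iterable argument is empty
```

```bash
sed -i 's/np.median(h/np.nanmedian(h/g' r4.py; python3 r4.py
```

```text
loose top 0.11393281928528717 cl top 0.0551186333243424 bar 0.016099833003593328
cl [-22.74473825   5.69260807] [ 3.04746751 54.46333134]
 end (-0.1, 5.72, 12)  back (0.05, 2.82, 23)  front (0.12, -22.26, 23)
loose [-35.07764196 -57.68766004] [ -9.49603285 -23.86908304]
 end (-0.42, -24.1, 14)  back (0.31, -9.66, 17)  front (-0.11, -34.91, 17)
bar [   2.82730272 -128.44045544] [28.37183608 65.40359724]
 front (-4.23, 5.01, 23)  back (-0.11, 27.9, 103)
```

arm_command(moves=[[[0,0,12],0,0.9],[[0,0,15],0,0.9],[[0,0,12],0,0.9],[[0,0,8],0,0.9],[[0,0,0],0,0.9]])

```text
time: 15.92
tcp_pos: [0.5855, -0.0413, 0.0684]
orientation: [0.669, 0.744, -0.002, -0.001]
wrist_force: [-0.9, -0.3, -7.1]
opening: 0.0243
finger_force: 79.5
```

arm_command(moves=[[[6,4,0],0,0.9],[[7,3,0],0,0.9],[[5,1,0],0,0.9],[[0,0,0],0,0.9],[[0,0,0],0,0.9]])

```text
time: 16.33
tcp_pos: [0.5936, -0.0213, 0.0714]
orientation: [0.668, 0.744, 0.001, 0.0]
wrist_force: [-0.4, -0.6, -7.8]
opening: 0.0245
finger_force: 79.7
```

arm_command(moves=[[[0,0,0],0,0.9],[[0,0,0],0,0.9],[[0,0,0],0,0.9],[[0,0,0],0,0.9],[[0,0,0],0,0.9]])

```text
time: 16.75
tcp_pos: [0.5932, -0.0228, 0.0708]
orientation: [0.669, 0.743, -0.0, 0.0]
wrist_force: [-0.0, -0.0, -6.9]
opening: 0.0241
finger_force: 79.7
```

```bash
sed -e "s/^z=np.*W=z\['im'\].*p=optics/im,d,p=snap('wrist','w5.png'); W=cloud(d,p); p=optics/" r4.py > r5.py; sed -i "s/blob((abs(h-zt)<.009)/blob((abs(h-zt)<.006)\&(edges_y<EY)/; " r5.py; sed -i "s/.*zt=np.*/zt=.055+(env.sense()['tcp_pos'][2]-.0589); togo(0,0,0,96.1)/" r5.py
sed -i "s/&(edges_y<EY)//; s/,(315,210))/,(310,190))/" r5.py; head -5 r5.py; python3 r5.py
```

```text
from rel import *
im,d,p=snap('wrist','w5.png'); W=cloud(d,p); p=optics.camera_params('wrist'); h=W[...,2]; c=np.array([601.6,36.1])
S=cv2.cvtColor(im,cv2.COLOR_RGB2HSV)[...,1]
zt=.055+(env.sense()['tcp_pos'][2]-.0589); togo(0,0,0,96.1)
A=blob((abs(h-.055)<.009)&(S<60),(340,50)); B=edges(im,W,p,A,.055,c); print('cl', B.min(0),B.max(0))
t 16.8 tcp [593.2 -22.7  70.8] yaw 96.05 tilt [-0.0001 -0.    ] shift [  85.2 -587.5   70.8] turn -0.0008 open 0.0244
cl [-22.71505779   5.31508173] [ 3.02466299 59.94192432]
 end (1.19, 5.52, 12)  back (-0.07, 2.83, 23)  front (-0.03, -22.48, 23)
loose [-27.01140954 -39.0021998 ] [-1.39810357 -6.04133703]
 end (-0.04, -6.05, 14)  back (0.15, -1.57, 17)  front (-0.19, -26.83, 17)
bar [   4.02631223 -148.74752373] [  10.7382341  -126.48665177]
 front (-1.46, 2.69, 13)  back (-3.01, 5.96, 13)
```

arm_command(moves=[[[0,0,5],0,0.9],[[0,0,4],0,0.9],[[0,0,2],0,0.9],[[0,0,0],0,0.9],[[0,0,0],0,0.9]])

```text
time: 17.22
tcp_pos: [0.5931, -0.0224, 0.0595]
orientation: [0.669, 0.744, -0.0, -0.0]
wrist_force: [0.1, 0.2, -7.5]
opening: 0.0242
finger_force: 79.9
```

arm_command(moves=[[[2,1,0],0,0.9],[[3,1,0],0,0.9],[[3,1,0],0,0.9],[[1,0,0],0,0.9],[[0,0,0],0,0.9]])

```text
time: 17.63
tcp_pos: [0.5954, -0.0122, 0.0599]
orientation: [0.668, 0.744, 0.0, -0.0]
wrist_force: [-0.5, 0.2, -6.9]
opening: 0.0245
finger_force: 79.8
```

arm_command(moves=[[[0,0,0],0,0.9],[[0,0,0],0,0.9],[[0,0,0],0,0.9],[[0,0,0],0,0.9],[[0,0,0],0,0.9]])

```text
time: 18.05
tcp_pos: [0.5952, -0.0134, 0.0598]
orientation: [0.669, 0.744, -0.0, 0.0]
wrist_force: [-0.9, 0.1, -7.4]
opening: 0.0243
finger_force: 79.8
```

```bash
sed -i "s/w5.png/w6.png/" r5.py; python3 r5.py | head -5;python3 -c "
from h import *
s=env.sense();print(s['wrist_force'],s['torque'])"
```

```text
t 18.1 tcp [595.2 -13.3  59.8] yaw 96.07 tilt [-0.0001  0.0001] shift [  76.2 -590.5   59.8] turn -0.0006 open 0.0245
cl [-22.66521501   5.81016952] [ 3.03176566 65.90924933]
 end (-0.03, 5.82, 12)  back (-0.03, 2.88, 23)  front (-0.23, -22.41, 23)
loose [-23.98038761 -29.91520189] [1.62822537 3.03438425]
 end (-0.03, 3.03, 14)  back (0.15, 1.46, 17)  front (-0.18, -23.8, 17)
[-0.2541473   0.77444064 -7.89272796] [ 0.04347021 -0.08116063 -0.07575582]
```

arm_command(moves=[[[0,0.5,0],0,0.9],[[0,0.5,0],0,0.9],[[0,0.3,0],0,0.9],[[0,0,0],0,0.9],[[0,0,0],0,0.9]])

```text
time: 18.52
tcp_pos: [0.5966, -0.0131, 0.0598]
orientation: [0.669, 0.744, 0.0, 0.0]
wrist_force: [0.3, 0.5, -6.7]
opening: 0.0245
finger_force: 79.8
```

arm_command(moves=[[[0,0.3,0],0,0.9],[[0,0,0],0,0.9],[[0,0,0],0,0.9],[[0,0,0],0,0.9],[[0,0,0],0,0.9]])

```text
time: 18.93
tcp_pos: [0.5967, -0.0131, 0.0598]
orientation: [0.669, 0.744, -0.0, -0.0]
wrist_force: [-0.5, 0.8, -7.1]
opening: 0.0246
finger_force: 79.8
```

arm_command(moves=[[[0,0.3,0],0,0.9],[[0,0,0],0,0.9],[[0,0,0],0,0.9],[[0,0,0],0,0.9],[[0,0,0],0,0.9]])

```text
time: 19.35
tcp_pos: [0.5968, -0.0131, 0.0598]
orientation: [0.669, 0.744, -0.0, -0.0]
wrist_force: [-1.6, -0.8, -5.6]
opening: 0.0242
finger_force: 79.8
```

arm_command(moves=[[[0,0.5,0],0,0.9],[[0,0,0],0,0.9],[[0,0,0],0,0.9],[[0,0,0],0,0.9],[[0,0,0],0,0.9]])

```text
time: 19.77
tcp_pos: [0.5968, -0.0131, 0.0597]
orientation: [0.669, 0.744, -0.001, -0.0]
wrist_force: [-4.4, -0.7, -5.2]
opening: 0.0244
finger_force: 80.1
```

```bash
sed -i "s/w6.png/w7.png/" r5.py; python3 r5.py | head -5;python3 -c "
from h import *
s=env.sense();print(s['wrist_force'],s['torque'])"
```

```text
t 19.8167 tcp [596.9 -13.1  59.7] yaw 96.08 tilt [-0.0003 -0.0015] shift [  76.2 -592.    60.6] turn -0.0004 open 0.0239
cl [-22.61609952   5.51870434] [ 3.04909379 65.98105367]
 end (-0.63, 5.55, 12)  back (0.07, 2.88, 23)  front (-0.16, -22.41, 23)
loose [-22.38718103 -29.81797093] [3.22700503 3.13025261]
 end (-0.0, 3.13, 14)  back (-0.03, 3.03, 17)  front (-0.42, -22.2, 17)
[-3.88515293 -0.2900447  -4.38028694] [-0.03910148  1.03556911 -0.01387732]
```

arm_command(moves=[[[1,-0.5,0],0,0.9],[[1,0,0],0,0.9],[[0.3,0,0],0,0.9],[[0,0,0],0,0.9],[[0,0,0],0,0.9]])

```text
time: 20.23
tcp_pos: [0.5967, -0.0115, 0.0595]
orientation: [0.669, 0.743, -0.001, 0.0]
wrist_force: [-3.1, -3.7, -7.8]
opening: 0.0243
finger_force: 79.7
```

arm_command(moves=[[[0.3,0,0],0,0.9],[[0,0,0],0,0.9],[[0,0,0],0,0.9],[[0,0,0],0,0.9],[[0,0,0],0,0.9]])

```text
time: 20.65
tcp_pos: [0.5966, -0.0106, 0.0597]
orientation: [0.669, 0.744, -0.0, -0.0]
wrist_force: [-3.2, -2.8, -8.3]
opening: 0.0242
finger_force: 79.7
```

arm_command(moves=[[[0.3,0,0],0,0.9],[[0,0,0],0,0.9],[[0,0,0],0,0.9],[[0,0,0],0,0.9],[[0,0,0],0,0.9]])

```text
time: 21.07
tcp_pos: [0.5965, -0.0104, 0.0597]
orientation: [0.669, 0.744, -0.0, -0.0]
wrist_force: [-4.3, -3.7, -8.0]
opening: 0.0241
finger_force: 79.7
```

```bash
sed -i "s/w7.png/w8.png/" r5.py; python3 r5.py | head -5;python3 -c "
from h import *
s=env.sense();print(s['wrist_force'],s['torque'])"
```

```text
t 21.1167 tcp [596.5 -10.3  59.7] yaw 96.07 tilt [-0.0003 -0.0007] shift [  73.4 -592.    60.1] turn -0.0005 open 0.0244
cl [-36.61179876 -90.47985345] [17.85133548 68.74428052]
 end (-12.79, -89.62, 11)  back (0.07, 2.89, 23)  front (-0.16, -22.41, 23)
loose [-22.56410281 -27.0577037 ] [ 3.18770376 68.52029245]
 end (-0.05, 68.51, 14)  back (0.04, 2.77, 17)  front (-0.38, -22.44, 17)
[-3.13488473 -2.90414142 -7.84372086] [-0.76540124  0.88175424 -0.00725368]
```

arm_command(moves=[[[0,0,0.4],0,0.9],[[0,0,0.4],0,0.9],[[0,0,0.4],0,0.9],[[0,0,0],0,0.9],[[0,0,0],0,0.9]])

```text
time: 21.53
tcp_pos: [0.5965, -0.0101, 0.0591]
orientation: [0.669, 0.744, -0.0, -0.0]
wrist_force: [-4.5, -2.7, -3.2]
opening: 0.024
finger_force: 80.4
```

arm_command(moves=[[[0.3,0.2,0],0,0.9],[[0.3,0.2,0],0,0.9],[[0,0,0],0,0.9],[[0,0,0],0,0.9],[[0,0,0],0,0.9]])

```text
time: 21.95
tcp_pos: [0.5965, -0.0101, 0.0591]
orientation: [0.669, 0.744, -0.001, -0.0]
wrist_force: [-4.8, -4.3, -2.4]
opening: 0.0245
finger_force: 80.4
```

```bash
python3 -c "
from h import *
togo(0,0,0,96.1)
s=env.sense();print(s['wrist_force'],s['torque'])"
```

```text
t 21.95 tcp [596.5 -10.1  59.1] yaw 96.06 tilt [-0.0011 -0.0012] shift [  73.1 -592.    59.7] turn -0.0007 open 0.0245
[-4.8370021  -4.34694206 -2.41453584] [-0.8037285   1.28504956  0.03103853]
```

arm_command(moves=[[[0,0,0.3],0,0.9],[[0,0,0],0,0.9],[[0,0,0],0,0.9],[[0,0,0],0,0.9],[[0,0,0],0,0.9]], newtons=25)

```text
time: 22.37
tcp_pos: [0.5965, -0.0101, 0.059]
orientation: [0.669, 0.743, -0.001, 0.0]
wrist_force: [-6.8, -4.5, -2.7]
opening: 0.0243
finger_force: 80.7
```

arm_command(moves=[[[0,0,0],0,0.5],[[0,0,0],0,0.5],[[0,0,0],0,0.4],[[0,0,0],0,0.4],[[0,0,0],0,0.4]])

```text
time: 22.78
tcp_pos: [0.5985, -0.0086, 0.059]
orientation: [0.668, 0.744, 0.001, 0.001]
wrist_force: [-1.1, -0.0, 0.3]
opening: 0.0515
finger_force: 0.0
```

```bash
sed -i "s/w8.png/w9.png/" r5.py; python3 r5.py; python3 -c "
from h import *
s=env.sense();print(s['wrist_force'],s['torque'])
a=cv2.imread('pics/w9.png'); cv2.imwrite('pics/w9c.png',cv2.resize(a[0:300,180:440],None,fx=2,fy=2))"
```

```text
t 22.8333 tcp [598.1  -8.8  58.8] yaw 96.09 tilt [0.0007 0.0022] shift [  72.3 -593.9   57.5] turn -0.0001 open 0.0515
cl [-23.00020244 -88.20146419] [ 2.78091934 69.84060421]
 end (-12.95, -86.95, 12)  back (-0.15, 2.46, 23)  front (-0.26, -22.81, 23)
loose [-23.01060566 -25.74145103] [ 2.65160166 69.86441147]
 end (0.02, 69.86, 14)  back (-0.36, 2.44, 17)  front (-0.24, -22.88, 17)
bar [   5.52768048 -123.58295897] [27.61480375 80.89225232]
 front (-0.0, 6.53, 76)  back (1.09, 26.1, 55)
[-0.19684127  0.05148831  0.10596918] [-0.07092949 -0.04020783  0.02281211]
```

View pics/w9c.png

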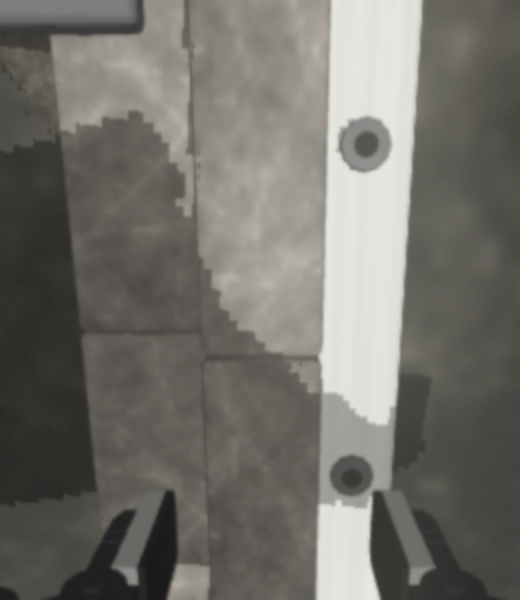

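The joint shows only a hairline seam at (260,350) and the back faces are flush within 0.1 mm. I'll snug it with a gentle push on the free end using closed fingers.

arm_command(moves=[[[0,0,-5],0,0.3],[[0,0,-15],0,0.3],[[0,0,-20],0,0.3],[[0,0,-10],0,0.3],[[0,0,0],0,0.3]])

```text
time: 23.25
tcp_pos: [0.599, -0.0092, 0.1108]
orientation: [0.669, 0.743, 0.002, 0.002]
wrist_force: [0.8, 0.4, -0.8]
opening: 0.0599
finger_force: 0.0
```

arm_command(moves=[[[-20,-4,0],0,1],[[-30,-4,0],0,1],[[-25,-4,0],0,1],[[-10,0,0],0,1],[[0,0,0],0,1]])

```text
time: 23.67
tcp_pos: [0.5936, -0.0996, 0.1074]
orientation: [0.671, 0.742, -0.001, 0.0]
wrist_force: [-0.4, -0.1, -0.4]
opening: 0.0005
finger_force: 0.0
```

arm_command(moves=[[[0,0,0],0,1],[[0,0,0],0,1],[[0,0,0],0,1],[[0,0,0],0,1],[[0,0,0],0,1]])

```text
time: 24.08
tcp_pos: [0.5943, -0.0939, 0.1084]
orientation: [0.668, 0.744, 0.0, -0.0]
wrist_force: [0.3, 0.3, -0.4]
opening: -0.0004
finger_force: 0.0
```

```bash
cat > bf.py <<'E'
from h import *
togo(0,0,0,96.1); s=env.sense(); c=np.array([601.6,36.1]); r=np.radians(96.1); ey=np.array([np.cos(r),np.sin(r)]); ex=np.array([ey[1],-ey[0]]); q=s['tcp_pos'][:2]*1000-c; print('bar frame',(q@ex).round(1),(q@ey).round(1),'F',s['wrist_force'].round(1))
E
python3 bf.py; python3 - <<'E'
from h import *
im,d,p=snap('wrist','w10.png'); a=cv2.imread('pics/w10.png'); cv2.imwrite('pics/w10c.png',cv2.resize(a,None,fx=1.25,fy=1.25))
E
```

```text
t 24.0833 tcp [594.3 -93.9 108.4] yaw 96.18 tilt [0.0005 0.0002] shift [ 157.3 -580.8  108.3] turn 0.0015 open -0.0004
bar frame -21.0 -128.5 F [ 0.3  0.3 -0.4]
```

View pics/w10c.png

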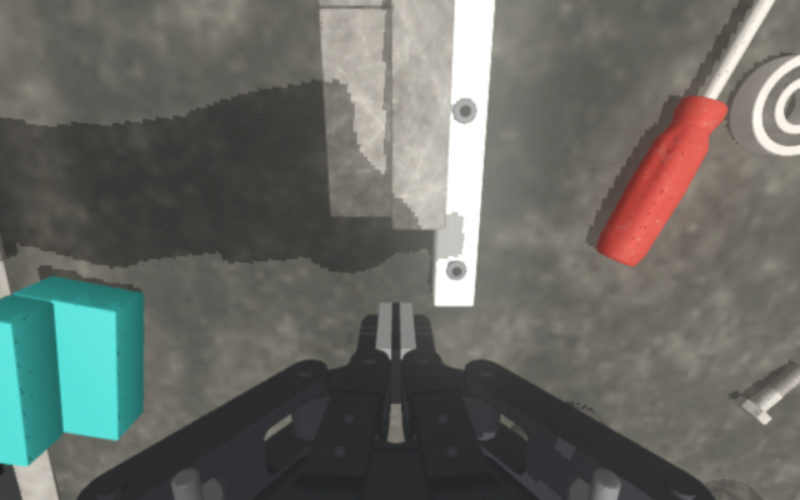

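The closed fingers at (397,330) stand clear of the block's free end at (390,222). Lower them and push gently.

arm_command(moves=[[[0,-2,20],0,1],[[0,0,23],0,1],[[0,0,20],0,1],[[5,0,0],0,1],[[5,0,0],0,1]], newtons=25)

```text
time: 24.55
tcp_pos: [0.5904, -0.0851, 0.0447]
orientation: [0.669, 0.744, -0.001, -0.001]
wrist_force: [-0.6, -0.3, -0.2]
opening: -0.0002
finger_force: 0.0
```

arm_command(moves=[[[3,0,0],0,1],[[2,0,0],0,1],[[1,0,0],0,1],[[0,0,0],0,1],[[0,0,0],0,1]])

```text
time: 24.97
tcp_pos: [0.5909, -0.0798, 0.046]
orientation: [0.669, 0.744, 0.0, 0.001]
wrist_force: [-0.5, -0.6, 0.0]
opening: -0.0
finger_force: 0.0
```

```bash
python3 bf.py
```

```text
t 24.9667 tcp [590.9 -79.8  46. ] yaw 96.07 tilt [-0.0005  0.0011] shift [ 141.8 -579.2   45.3] turn -0.0005 open -0.0
bar frame -22.9 -114.1 F [-0.5 -0.6  0. ]
```

arm_command(moves=[[[1,0,0],0,1],[[1,0,0],0,1],[[1,0,0],0,1],[[1,0,0],0,1],[[0,0,0],0,1]])

```text
time: 25.38
tcp_pos: [0.5901, -0.0752, 0.0453]
orientation: [0.669, 0.744, 0.0, -0.0]
wrist_force: [-0.3, -0.5, 0.4]
opening: -0.0
finger_force: 0.0
```

arm_command(moves=[[[1,0,0],0,1],[[1,0,0],0,1],[[0.5,0,0],0,1],[[0,0,0],0,1],[[0,0,0],0,1]])

```text
time: 25.8
tcp_pos: [0.5898, -0.0731, 0.0453]
orientation: [0.669, 0.744, -0.0, 0.0]
wrist_force: [-0.2, -0.4, -0.3]
opening: 0.0002
finger_force: 0.0
```

arm_command(moves=[[[0.5,0,0],0,1],[[0.5,0,0],0,1],[[0,0,0],0,1],[[0,0,0],0,1],[[0,0,0],0,1]])

```text
time: 26.22
tcp_pos: [0.5898, -0.0724, 0.0453]
orientation: [0.669, 0.744, -0.0, 0.0]
wrist_force: [0.0, -0.9, -0.7]
opening: -0.0001
finger_force: 0.3
```

```bash
python3 bf.py
```

```text
t 26.2167 tcp [589.8 -72.4  45.3] yaw 96.07 tilt [-0.0003  0.0001] shift [ 134.3 -578.8   45.2] turn -0.0006 open -0.0001
bar frame -23.3 -106.6 F [ 0.  -0.9 -0.7]
```

Just touching. Press on to several newtons.

arm_command(moves=[[[0.7,0,0],0,1],[[0.5,0,0],0,1],[[0,0,0],0,1],[[0,0,0],0,1],[[0,0,0],0,1]])

```text
time: 26.63
tcp_pos: [0.5897, -0.0723, 0.0453]
orientation: [0.669, 0.743, -0.001, 0.001]
wrist_force: [1.4, -4.7, -0.5]
opening: 0.0001
finger_force: 2.4
```

arm_command(moves=[[[0.6,0,0],0,1],[[0.6,0,0],0,1],[[0,0,0],0,1],[[0,0,0],0,1],[[0,0,0],0,1]])

```text
time: 27.05
tcp_pos: [0.5897, -0.0722, 0.0453]
orientation: [0.669, 0.743, -0.001, 0.001]
wrist_force: [1.2, -7.7, -0.7]
opening: -0.0004
finger_force: 3.6
```

arm_command(moves=[[[0.6,0,0],0,1],[[0,0,0],0,1],[[0,0,0],0,1],[[0,0,0],0,1],[[0,0,0],0,1]])

```text
time: 27.47
tcp_pos: [0.5897, -0.0722, 0.0453]
orientation: [0.669, 0.743, -0.001, 0.001]
wrist_force: [1.7, -7.9, 0.1]
opening: -0.0003
finger_force: 4.1
```

```bash
python3 bf.py
```

```text
t 27.4667 tcp [589.7 -72.2  45.3] yaw 95.95 tilt [-0.0039 -0.0001] shift [ 133.1 -579.    44.9] turn -0.0026 open -0.0003
bar frame -23.4 -106.4 F [ 1.7 -7.9  0.1]
```

Seated against 8 N. Back off, rise, and verify.

arm_command(moves=[[[-5,0,0],0,1],[[-12,0,0],0,1],[[-12,0,0],0,1],[[-5,0,-25],0,1],[[0,0,-35],0,1]])

```text
time: 27.88
tcp_pos: [0.5904, -0.1057, 0.1029]
orientation: [0.67, 0.743, -0.003, -0.003]
wrist_force: [0.6, 0.8, -0.1]
opening: -0.0004
finger_force: 0.0
```

arm_command(moves=[[[0,0,-35],0,0.5],[[0,0,-35],0,0.5],[[0,0,-20],0,0.5],[[0,0,0],0,0.5],[[0,0,0],0,0.5]])

```text
time: 28.3
tcp_pos: [0.5936, -0.1035, 0.1965]
orientation: [0.669, 0.743, 0.001, 0.001]
wrist_force: [-0.5, 0.1, -0.1]
opening: 0.0428
finger_force: 0.0
```

arm_command(moves=[[[0,0,0],0,0.5],[[0,0,0],0,0.5],[[0,0,0],0,0.5],[[0,0,0],0,0.5],[[0,0,0],0,0.5]])

```text
time: 28.72
tcp_pos: [0.5927, -0.1029, 0.1945]
orientation: [0.669, 0.744, -0.0, -0.001]
wrist_force: [-0.4, -0.9, 0.1]
opening: 0.0428
finger_force: 0.0
```

```bash
python3 bf.py; cat > fin.py <<'E'
from rel import *
im,d,p=snap('wrist','w11.png'); W=cloud(d,p); h=W[...,2]; c=np.array([601.6,36.1]); S=cv2.cvtColor(im,cv2.COLOR_RGB2HSV)[...,1]
A=(abs(h-.055)<.008)&(S<60); x,y=W[...,0],W[...,1]; A&=(x>.54)&(x<.63)&(y>-.09)&(y<.15)
v,u=np.nonzero(A); print(len(u),u.min(),u.max(),v.min(),v.max())
A=blob(A,(np.median(u),np.median(v))); B=edges(im,W,p,A,.055,c); print(B.min(0),B.max(0))
for lo,up in((-85,-45),(-45,-5),(10,50),(50,95)): print(lo,up,'back',side(B,0,True,lo,up),'front',side(B,0,False,lo,up))
a=cv2.imread('pics/w11.png'); cv2.imwrite('pics/w11c.png',cv2.resize(a[v.min():v.max()+20,max(0,u.min()-70):u.max()+50],None,fx=3,fy=3)[:600,:800])
im,d,p=snap('scene','s3.png'); im,d,p=snap('side','d3.png')
E
python3 fin.py
```

```text
t 28.7167 tcp [ 592.7 -102.9  194.5] yaw 96.09 tilt [ 0.0003 -0.0013] shift [ 165.1 -578.2  195.3] turn -0.0002 open 0.0428
bar frame -23.6 -137.2 F [-0.4 -0.9  0.1]
4679 318 351 0 147
[-22.0350259  -94.17581085] [ 3.19261583 15.31714203]
-85 -45 back (-0.2, 2.77, 27) front (-0.09, -21.91, 27)
-45 -5 back (-0.22, 2.8, 27) front (-0.09, -21.97, 27)
10 50 back (-2.06, 2.16, 5) front (-0.08, -22.05, 5)Traceback (most recent call last):
  File "fin.py", line 6, in <module>
    for lo,up in((-85,-45),(-45,-5),(10,50),(50,95)): print(lo,up,'back',side(B,0,True,lo,up),'front',side(B,0,False,lo,up))
                                                                         ~~~~^^^^^^^^^^^^^^^^
  File "rel.py", line 16, in side
    out=np.array(out); k=np.polyfit(out[:,0],out[:,1],1)
                                    ~~~^^^^^
IndexError: too many indices for array: array is 1-dimensional, but 2 were indexed
```

arm_command(moves=[[[20,0,-10],0,0.5],[[30,0,-10],0,0.5],[[30,0,0],0,0.5],[[20,0,0],0,0.5],[[0,0,0],0,0.5]])

```text
time: 29.18
tcp_pos: [0.582, 0.0036, 0.216]
orientation: [0.665, 0.746, 0.002, -0.001]
wrist_force: [0.7, 0.7, 0.5]
opening: 0.0427
finger_force: 0.0
```

arm_command(moves=[[[0,0,0],0,0.5],[[0,0,0],0,0.5],[[0,0,0],0,0.5],[[0,0,0],0,0.5],[[0,0,0],0,0.5]])

```text
time: 29.6
tcp_pos: [0.5825, -0.0048, 0.2151]
orientation: [0.669, 0.743, -0.0, 0.0]
wrist_force: [-0.4, -0.3, -0.2]
opening: 0.043
finger_force: 0.0
```

```bash
sed -i 's/w11/w12/g; s/fx=3,fy=3)\[:600,:800\]/fx=2.4,fy=2.4)[:600,:400]/' fin.py; cat >> fin.py <<'E'
a=cv2.imread('pics/w12c.png'); b=cv2.resize(cv2.imread('pics/s3.png')[120:280,190:430],(400,267)); e=cv2.resize(cv2.imread('pics/d3.png')[140:310,190:430],(400,283))
f=np.zeros((600,800,3),np.uint8); f[:a.shape[0],:a.shape[1]]=a; f[:267,400:]=b; f[300:583,400:]=e; cv2.imwrite('pics/fin.png',f)
E
python3 fin.py
```

```text
6123 316 347 21 239
[-22.84950579 -93.03206699] [  3.26570352 104.61000945]
-85 -45 back (-1.41, 2.76, 27) front (0.09, -22.27, 27)
-45 -5 back (-1.16, 2.7, 27) front (0.09, -22.21, 27)
10 50 back (0.36, 2.68, 27) front (0.09, -22.12, 27)
50 95 back (-0.14, 2.55, 30) front (-0.11, -22.08, 30)
```

View pics/fin.png

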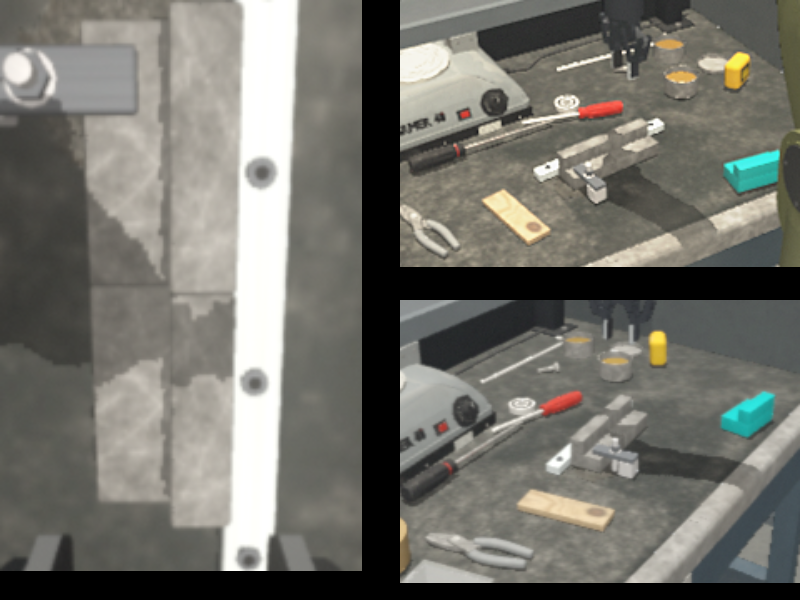

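The picture shows one 200 mm run with the seam closed at (165,290) and the faces and bar in line. The offcut lies flat and clear at (515,215), and the bystanders are untouched. The arm is free of everything.

```bash
python3 -c "
from cell import env
print(env.job_done())"
```

```text
the job is handed in; nothing more can be done
None
```

The job is handed in at about 30 s: the offcut lies flat and well clear at about (0.51, 0.265), the loose block sits on the stop bar closed up end to end with the clamped block with faces flush to about 0.2 mm by camera, and no other object was touched.

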